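Stand the blue filter carton on the staging mat

TASK

Take the blue-topped carton of vent filters from the sloping rack and stand it upright on its small white end, blue end up, in the middle of the green staging mat, then let go of it. Leave the yellow-topped and orange-topped cartons resting in the rack.

Things in the scene. Friction and masses are not known exactly. Their poses are not given: they have to be found in the camera images.
- carton_blue: Slim rigid white carton with a blue top third, 100 mm long, 56 wide, 32 thick, 65 to 125 g. Origin: centre of its small white end (the foot). Own z: along the length to the blue end; y: along the width; -x: front face (round emblem). Starts in any lane of a fixed rack, leaning back 35 degrees from upright: foot low, near the robot, 45 mm above the bench; blue end high, away from the robot; y level.
- mat: Green square staging mat with a thin white outline, fixed on the bench to the robot's left of the rack, 110 x 110 mm, 3 mm thick. Origin: centre of its underside, at bench height; z up. It is empty; a 140 mm tall bottle stands beyond it, on the robot's left.
- carton_yellow: Same carton (size, axes) with a yellow top third, leaning alike in another lane; stays there. Lanes are 95 mm apart, 39 mm free between cartons. In each lane a carton rests on a steel strip, 36 mm wide, centred under its back, and on a lip as wide under its foot, reaching 24 mm forward of the strip; its two long sides (56 mm apart) overhang the strip by 10 mm, free for fingers.
- carton_orange: Same carton (size, axes) with an orange top third, leaning alike in the remaining lane; stays there. The rack's base plate under the three lanes is 160 x 290 mm, 8 mm high; nothing else of the rack stands higher than the cartons.
Not all that is in view belongs to the job. Leave any turquoise look-alike of the carton_blue alone.

How it is judged:
By the outcome, as a careful person would: the job done as asked, in the order asked, and still so for the second after the job is handed in, with the robot touching nothing.
It also fails if it takes over 42 s, if anything falls off the work surface, if the arm or the gripper's body presses on something with over 40 N, if the wrist force passes 120 N, or if a joint passes its speed limit or range.

ROBOT

A 7-joint arm with a two-finger parallel gripper is mounted at the origin on the work surface. World frame = base frame: x ahead of the robot, y to its left, z up, the work surface at z = 0. Lengths are in m, angles in rad, forces in N, time in s.
With the tool pointing down it reaches from about 0.425 to 0.925 m from the base axis. Payload 6.8 kg.
Tool frame: the origin (TCP) lies on the centre line of the jaws, within the pads' length; the fingertips stand 17 mm ahead of it and the grasp point (between the pads) lies 2 mm behind it (r.tip_reach is the distance from the TCP to the fingertips, in m); z points along the fingers, y is the line along which they close (so a half turn about z gives the same grasp; the last joint's range is limited). The gripper opens to 88 mm and grips with 3 to 60 N. Pads are 20 mm wide; open, the fingers measure 115 mm over their backs; the gripper's body (75 mm by 178 mm) begins 61 mm behind the grasp point.
Start: joints at [1.124, 0.477, 0.022, 1.555, -0.011, 1.109, -0.083], TCP at [0.224, -0.637, 0.24] pointing down, gripper open.
Joint ranges: [-2.96, 2.96], [-0.34, 2.1], [-1.41, 1.46], [0.24, 2.44], [-1.37, 4.51], [0.17, 1.92], [-2.96, 2.96]. Speed limits (rad/s): [2.39, 2.39, 3.14, 3.14, 3.14, 3.14, 3.14].

INTERFACE

Orientations are given as a unit quaternion [x, y, z, w].
In Python, from station import telemetry, get_image, ticket, r gives the robot as it stands. The module is installed in compiled form; this text tells all that it offers.
- The arm moves only by the shell command python3 -m handwheel 'ROWS'. ROWS is JSON, a list that holds one entry, the list of rows, each a list of 7 numbers: the shift along the world's x, y, z in cm, then the turn, a rotation vector about the world's x, y, z in degrees, then the finger opening in cm, from 0 to 8.78. A call has exactly 5 rows; each row is the pose to reach, as a shift and turn from the pose commanded when the call began; what a row does not reach only later rows make up. A row lasts 1/8 s, in which the tool goes at most 62.5 mm and 10.7 degrees, less where a joint would pass 70% of its speed; a pose out of reach is approached as far as the arm can. A call with a gripper value outside its range is refused whole. The fingers move at their own pace and stop on an object; the grip force is fixed at half the most. Time passes only in rows, so rows that repeat a pose let the fingers close, or fill a call up. It gives the time, the measured TCP pose, the force, the opening and the grip force at its end, in the units of the state.
- telemetry.observe(): the state, without advancing time (a new reading comes with each control period).
- get_image(name): name is "side" or "top"; returns a dict with "color" (480x640x3 uint8, blue, green, red), "fx", "fy", "cx", "cy" (pixels), "view" (4x4, takes a point from world to camera coordinates). Camera axes: x right, y down, z forward; pixel columns grow to the right and rows downward; lengths in m; the calibration is good to about 2 mm. A picture is of the moment at which its call begins. There is no depth.
- ticket.close_job(): hands the job in; it is judged then, once.
The state is a dict: "t": time; "qpos": joint angles; "qd": joint speeds; "joint_efforts": joint torques, N m; "eef_pos": TCP position; "tcp_rot": TCP orientation; "ft_force": force on the tool from outside, world axes, zero at the start; "moment": the same for the moment, N m; "width": finger opening in m; "finger_force": force on a finger pad.
Only numpy, scipy, OpenCV 4.12 (cv2) and the standard library are available. Lean on these libraries where they do the work, as an engineer would, in place of code of your own. Each camera call takes 0.05 s, during which the arm holds its last target. There are 200 camera calls.

## Working session

There is one attempt and no reset: what is moved stays moved. The work goes in short steps, Python scripts to look and compute and a shell command to move; the robot and the scene stay as the last step left them, time stands still between calls to the robot, and variables do not carry over. Pictures are saved under pics/ and viewed, at most 10 in all, crops included, and the job is handed in when it is done.

```bash
mkdir -p pics
python3 - <<'E'
from station import telemetry,get_image,r
import cv2,pickle
s=telemetry.observe();print({k:s[k] for k in("t","eef_pos","tcp_rot","width","ft_force")},r.tip_reach)
d={}
for n in("side","top"):
    d[n]=get_image(n);cv2.imwrite(f"pics/{n}0.png",d[n]["color"])
    print(n,d[n]["fx"],d[n]["cx"],d[n]["cy"],d[n]["view"])
pickle.dump(d,open("d0.pkl","wb"))
E
```

```text
{'t': 0.0, 'eef_pos': array([ 0.22412961, -0.63611985,  0.23869862]), 'tcp_rot': array([ 9.85689547e-01,  1.68568535e-01, -2.19779425e-04, -8.47373227e-04]), 'width': 0.08771026384479862, 'ft_force': array([-0.10009197,  0.28661517, -0.19288008])} 0.017
side 465.5900001454163 317.0729832215735 240.52031038208125 [[-0.95757402 -0.28814253  0.00508693  0.49486732]
 [-0.17535605  0.56856543 -0.80373105  0.11488952]
 [ 0.22869685 -0.770524   -0.59497102  0.71180735]
 [ 0.          0.          0.          1.        ]]
top 461.23308851650376 314.61160447494103 246.9152591413955 [[-0.07164956 -0.99742889 -0.00139633  0.04484014]
 [-0.97557751  0.07037117 -0.20807794  0.50241451]
 [ 0.20764121 -0.01354647 -0.97811125  0.6783718 ]
 [ 0.          0.          0.          1.        ]]
```

View pics/side0.png

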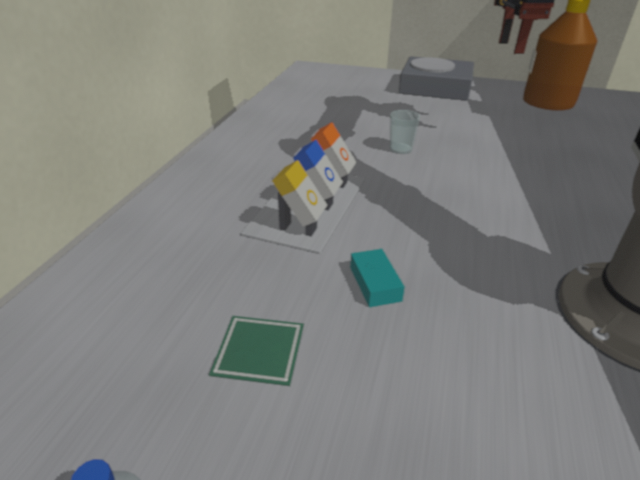

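View pics/top0.png

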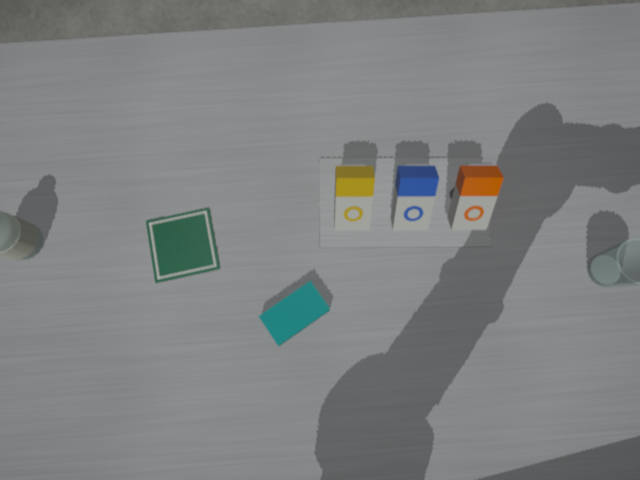

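The side and top views show yellow, blue and orange cartons in the rack. The blue one is in the middle lane: its blue part is at (416,181) in the top view, its ring at (413,213) and its foot edge at about row 230. The mat centre is at (183,245) in the top view and (258,349) in the side view. The turquoise decoy lies at (295,313).

```bash
cat > h.py <<'E'
import numpy as np,cv2
def ray(im,p):
    V=im["view"];R=V[:3,:3];c=-R.T@V[:3,3]
    d=R.T@np.array([(p[0]-im["cx"])/im["fx"],(p[1]-im["cy"])/im["fy"],1]);return c,d/np.linalg.norm(d)
def onz(im,p,z):
    c,d=ray(im,p);return c+d*(z-c[2])/d[2]
def tri(a,p,b,q):
    c1,d1=ray(a,p);c2,d2=ray(b,q)
    s=np.linalg.lstsq(np.c_[d1,-d2],c2-c1,rcond=None)[0]
    u,v=c1+d1*s[0],c2+d2*s[1];return (u+v)/2,np.linalg.norm(u-v)
def blobs(im,lo,hi,roi,n=2):
    h=cv2.cvtColor(im["color"],cv2.COLOR_BGR2HSV);m=cv2.inRange(h,lo,hi)
    k=np.zeros_like(m);x0,y0,x1,y1=roi;k[y0:y1,x0:x1]=1
    cs,_=cv2.findContours(m*k,cv2.RETR_EXTERNAL,cv2.CHAIN_APPROX_NONE)
    return sorted(cs,key=cv2.contourArea,reverse=True)[:n]
E
python3 - <<'E'
import pickle;from h import *
np.set_printoptions(precision=4,suppress=True)
d=pickle.load(open("d0.pkl","rb"));T,S=d["top"],d["side"]
roi={"top":(320,150,520,260),"side":(240,110,370,250)}
for n,lo,hi in(("yellow",(20,110,70),(35,255,255)),("blue",(105,90,60),(130,255,255)),("orange",(3,130,70),(16,255,255))):
    e={}
    for v in d:
        b=blobs(d[v],lo,hi,roi[v]);e[v]=cv2.fitEllipse(b[1])
        print(n,v,[cv2.contourArea(c) for c in b],e[v],cv2.minAreaRect(b[0]))
    print(n,"ring",*tri(T,e["top"][0],S,e["side"][0]))
for v in d:
    c=blobs(d[v],(60,80,20),(85,255,200),(140,200,225,290) if v=="top" else (200,310,310,390))[0]
    q=cv2.approxPolyDP(cv2.convexHull(c),6,True).reshape(-1,2)
    P=[onz(d[v],p,.003)[:2] for p in q];print(v,q.tolist(),np.array(P),np.mean(P,0))
# white front face of the blue carton in the top view
h=cv2.cvtColor(T["color"],cv2.COLOR_BGR2HSV)[150:260,385:445]
m=cv2.inRange(T["color"][150:260,385:445],(150,150,150),(255,255,255))
c=max(cv2.findContours(m,0,2)[0],key=cv2.contourArea).reshape(-1,2)+[385,150]
print("white",cv2.minAreaRect(c),c.min(0),c.max(0),[onz(T,(x,c[:,1].max()+.5),.0542) for x in(394,412,430)])
cv2.imwrite("pics/c0.png",np.hstack([cv2.resize(T["color"][150:260,320:520],None,fx=2,fy=4,interpolation=0)[:440],cv2.resize(S["color"][110:250,240:370],(390,440),interpolation=0)]))
E
```

```text
yellow side [630.0, 8.0] ((311.2870178222656, 193.46890258789062), (9.526193618774414, 20.215700149536133), 165.06349182128906) ((289.5000305175781, 178.00001525878906), (21.920310974121094, 34.64822769165039), 45.0)
yellow top [1080.0, 187.5] ((352.7786865234375, 213.3899383544922), (13.276708602905273, 18.134632110595703), 83.4043197631836) ((355.0, 181.0), (30.0, 38.0), 90.0)
yellow ring [ 0.544  -0.0527  0.0906] 0.0004907051480760576
blue side [465.5, 5.5] ((330.83514404296875, 178.83294677734375), (2.346769094467163, 5.5321526527404785), 95.59086608886719) ((309.7500305175781, 154.75001525878906), (20.50609588623047, 28.284271240234375), 45.0)
blue top [1137.0, 188.5] ((413.0115661621094, 213.1709442138672), (13.303775787353516, 18.259105682373047), 74.07833099365234) ((417.0, 180.5), (29.0, 42.0), 90.0)
blue ring [ 0.5386 -0.1492  0.0712] 0.009152620235765428Traceback (most recent call last):
  File "<stdin>", line 8, in <module>
cv2.error: OpenCV(4.12.0) /io/opencv/modules/imgproc/src/shapedescr.cpp:361: error: (-201:Incorrect size of input array) There should be at least 5 points to fit the ellipse in function 'fitEllipseNoDirect'
```

Run:
```python
import pickle;from h import *
np.set_printoptions(precision=4,suppress=True)
d=pickle.load(open("d0.pkl","rb"));T,S=d["top"],d["side"]
roi={"top":(320,150,520,260),"side":(240,110,370,250)}
G=[]
for n,lo,hi in(("yellow",(18,60,60),(36,255,255)),("blue",(105,60,60),(130,255,255)),("orange",(2,60,60),(17,255,255))):
    e={}
    for v in d:
        b=blobs(d[v],lo,hi,roi[v],9);p=np.vstack([c for c in b[1:] if len(c)>1])
        e[v]=cv2.minAreaRect(cv2.convexHull(p));print(n,v,len(p),e[v])
    x=tri(T,e["top"][0],S,e["side"][0]);G.append(onz(T,e["top"][0],.091));print(n,"ring",*x,"on z=.091",G[-1])
v=G[0]-G[2];print("lane spacing",np.linalg.norm(v)/2,"yaw deg",np.degrees(np.arctan2(-v[0],v[1])))
for v in d:
    c=blobs(d[v],(60,80,20),(85,255,200),(140,200,225,290) if v=="top" else (200,310,310,390))[0]
    q=cv2.approxPolyDP(cv2.convexHull(c),6,True).reshape(-1,2)
    P=[onz(d[v],p,.003)[:2] for p in q];print(v,q.tolist(),np.array(P).tolist(),np.mean(P,0))
m=cv2.inRange(T["color"][150:260,385:445],(150,150,150),(255,255,255))
c=max(cv2.findContours(m,0,2)[0],key=cv2.contourArea).reshape(-1,2)+[385,150]
x0,x1,y1=c[:,0].min(),c[:,0].max(),c[:,1].max()
print("white",c.min(0),c.max(0),"foot front edge",[onz(T,(x,y1+.5),.0542) for x in(x0,(x0+x1)/2,x1)])
cv2.imwrite("pics/c0.png",np.hstack([cv2.resize(T["color"][150:260,320:520],(400,440),interpolation=0),cv2.resize(S["color"][110:250,240:370],(390,440),interpolation=0)]))
```

```text
yellow side 36 ((311.4000244140625, 196.80001831054688), (16.099689483642578, 8.9442720413208), 63.43495178222656)
yellow top 48 ((352.5, 213.5), (15.0, 19.0), 90.0)
yellow ring [ 0.5449 -0.053   0.0837] 0.0023462468825095006 on z=.091 [ 0.544  -0.0522  0.091 ]
blue side 48 ((328.6551513671875, 173.63792419433594), (14.298541069030762, 7.056422710418701), 68.19859313964844)
blue top 48 ((413.0, 213.0), (14.0, 18.0), 90.0)
blue ring [ 0.5391 -0.1462  0.0829] 0.002466040472323118 on z=.091 [ 0.5382 -0.1442  0.091 ]
orange side 44 ((343.6000061035156, 153.6999969482422), (14.310833930969238, 6.7082037925720215), 63.43495178222656)
orange top 48 ((473.5000305175781, 213.0), (14.849241256713867, 19.091880798339844), 45.0)
orange ring [ 0.5327 -0.2393  0.0826] 0.002125408769969264 on z=.091 [ 0.5315 -0.2361  0.091 ]
lane spacing 0.0922000411674652 yaw deg -3.8860582607860645
side [[238, 322], [294, 328], [283, 376], [220, 368]] [[0.5811229370073381, 0.19467934277970705], [0.4975496448700871, 0.18161870775640776], [0.4837031737977806, 0.2663260231855175], [0.5690636182301687, 0.27881917186697275]] [0.5329 0.2304]
top [[203, 215], [212, 263], [160, 274], [153, 225]] [[0.5847950321276185, 0.19562693016733115], [0.49973648076469085, 0.18230055967385975], [0.4872813687591058, 0.269723775711239], [0.573166315810879, 0.2815241250090301]] [0.5362 0.2323]
white [393 197] [435 231] foot front edge [array([ 0.5201, -0.1177,  0.0542]), array([ 0.5177, -0.1511,  0.0542]), array([ 0.5153, -0.1844,  0.0542])]
```

View pics/c0.png

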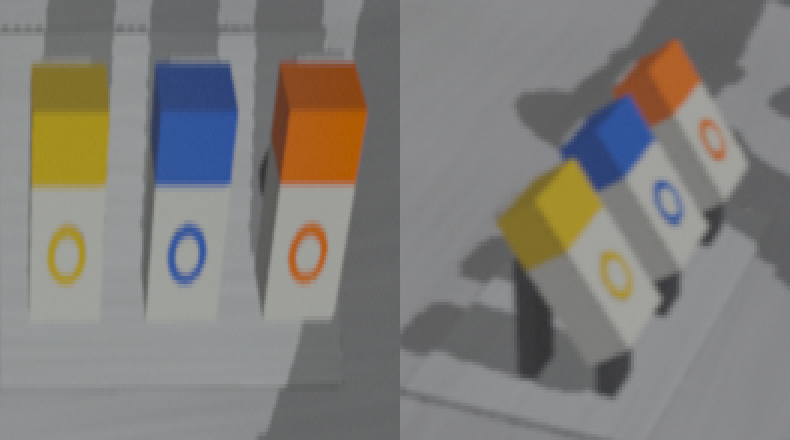

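The crop shows all three cartons leaning squarely in their lanes, with the blue ring at (186,254) in the left panel and (668,203) in the right.

- **Carton:** foot at about (0.532, -0.146, 0.045), yaw about -3.8°. I'll grasp it 65 mm up, tool pointing down, with the TCP at about (0.569, -0.149, 0.096).
- **Mat:** centre about (0.535, 0.231), yaw about +9°.

First I move above the carton.

```bash
python3 -m handwheel '[[[3.5,4.9,0,0,0,-2.3,7.2],[6.9,9.8,0,0,0,-4.6,7.2],[10.4,14.6,0,0,0,-7,7.2],[13.8,19.5,0,0,0,-9.3,7.2],[17.2,24.4,0,0,0,-11.6,7.2]]]'; python3 -m handwheel '[[[3.5,4.9,0,0,0,-2.3,7.2],[6.9,9.8,0,0,0,-4.6,7.2],[10.4,14.6,0,0,0,-7,7.2],[13.8,19.5,0,0,0,-9.3,7.2],[17.3,24.3,0,0,0,-11.6,7.2]]]'
python3 -c "
from station import telemetry;s=telemetry.observe();print(s['eef_pos'],s['tcp_rot'],s['qpos'],s['width'])"
```

```text
t: 0.72
eef_pos: [0.3971, -0.3908, 0.2394]
tcp_rot: [0.998, 0.067, -0.0, -0.0]
ft_force: [0.0, 0.1, -0.2]
width: 0.0721
finger_force: 0.0
t: 1.35
eef_pos: [0.57, -0.148, 0.2394]
tcp_rot: [0.999, -0.034, -0.0, 0.0]
ft_force: [0.2, -0.2, 0.1]
width: 0.0721
finger_force: 0.0
[ 0.5699652  -0.14804174  0.23944455] [ 9.99427593e-01 -3.38295136e-02 -2.12801600e-04  6.54369546e-05] [ 0.26689385  0.34265111 -0.15026741  1.7595599   0.05841171  1.04410673
 -1.54263409] 0.07213532904706961
```

```bash
python3 -m handwheel '[[[0,-0.1,-2,0,0,0,7.2],[0,-0.1,-4,0,0,0,7.2],[0,-0.1,-6,0,0,0,7.2],[0,-0.1,-8,0,0,0,7.2],[0,-0.1,-9,0,0,0,7.2]]]'
python3 - <<'E'
from station import get_image;import cv2,numpy as np
a=get_image("side")["color"][60:260,200:420];b=get_image("top")["color"][130:280,340:500]
cv2.imwrite("pics/a1.png",np.hstack([cv2.resize(a,(440,400)),cv2.resize(b,(360,400))]))
E
```

```text
t: 1.98
eef_pos: [0.5685, -0.1505, 0.1483]
tcp_rot: [0.999, -0.033, -0.001, -0.0]
ft_force: [-0.3, 1.0, -0.3]
width: 0.0719
finger_force: 0.0
```

View pics/a1.png

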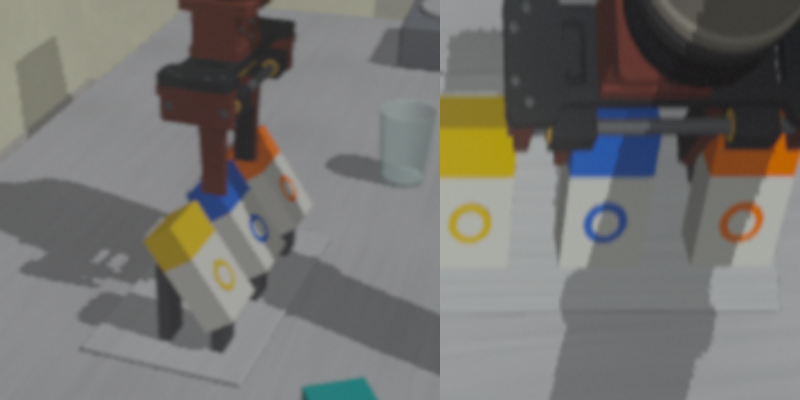

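The left panel shows the fingers straddling the blue carton. In the right panel the fingers are at columns 525 and 695, with the carton spanning 570–660 between them. They look centred, so I descend and close.

```bash
python3 -m handwheel '[[[0,0.1,-1,0,0,0,7.2],[0,0.1,-2.2,0,0,0,7.2],[0,0.1,-3.4,0,0,0,7.2],[0,0.1,-4.6,0,0,0,7.2],[0,0.1,-5.2,0,0,0,7.2]]]'; python3 -m handwheel '[[[0,0,0,0,0,0,6.4],[0,0,0,0,0,0,5.8],[0,0,0,0,0,0,5.2],[0,0,0,0,0,0,5],[0,0,0,0,0,0,5]]]'
python3 - <<'E'
from station import get_image,telemetry;import cv2,numpy as np
a=get_image("side")["color"][60:260,200:420];b=get_image("top")["color"][130:280,340:500]
cv2.imwrite("pics/a2.png",np.hstack([cv2.resize(a,(440,400)),cv2.resize(b,(360,400))]))
E
```

```text
t: 2.7
eef_pos: [0.5689, -0.1495, 0.0965]
tcp_rot: [0.999, -0.033, -0.001, -0.0]
ft_force: [0.1, 0.4, -0.7]
width: 0.072
finger_force: 0.0
t: 3.32
eef_pos: [0.5698, -0.1495, 0.0981]
tcp_rot: [0.999, -0.033, 0.0, -0.0]
ft_force: [-0.0, 0.6, 2.1]
width: 0.0557
finger_force: 30.0
```

View pics/a2.png

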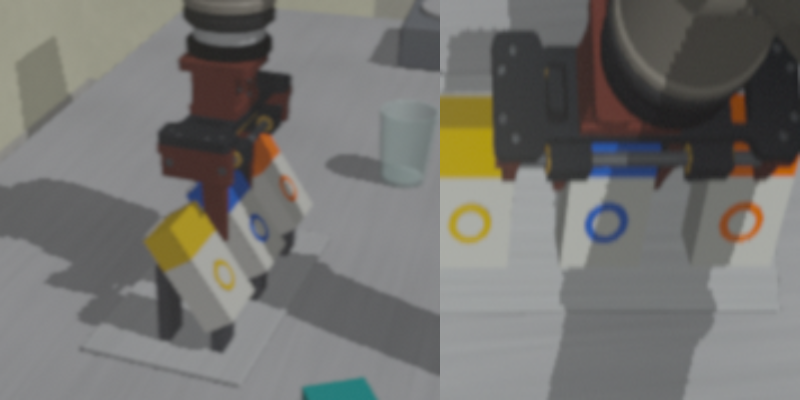

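The picture shows the blue carton clasped at its sides, with its ring unmoved at (258,228) in the left panel. The opening is 55.7 mm and the grip 30 N. Next is a straight lift.

```bash
python3 -m handwheel '[[[0,0,1.5,0,0,0,5],[0,0,3.5,0,0,0,5],[0,0,6.5,0,0,0,5],[0,0,10,0,0,0,5],[0,0,14,0,0,0,5]]]'
python3 - <<'E'
from station import get_image,telemetry;import cv2,numpy as np,pickle
d={n:get_image(n) for n in("side","top")};pickle.dump(d,open("d1.pkl","wb"))
a=d["side"]["color"][0:260,200:420];b=d["top"]["color"][130:280,340:500]
cv2.imwrite("pics/a3.png",np.hstack([cv2.resize(a,(440,520)),cv2.resize(b,(360,520))]))
s=telemetry.observe();print(s["eef_pos"],s["tcp_rot"],s["ft_force"],s["moment"],s["width"])
from scipy.spatial.transform import Rotation as R
Rt=R.from_quat(s["tcp_rot"])
yaw=-3.85;c=R.from_euler("ZY",[yaw,35],degrees=True);f=R.from_euler("Z",9,degrees=True)
D=f*c.inv();print("turn total",D.as_rotvec(degrees=True),"half",(R.from_rotvec(D.as_rotvec()/2)).as_rotvec(degrees=True))
g=Rt.apply([0,0,-.002])  # grasp from TCP
print("tool z at place",(D*Rt).apply([0,0,1]), "tcp target for foot centre (.535,.231,.005):",np.array([.535,.231,.005])+[0,0,.065]+D.apply(-g))
E
```

```text
t: 4.05
eef_pos: [0.5685, -0.1499, 0.239]
tcp_rot: [0.999, -0.033, -0.001, 0.0]
ft_force: [-0.1, 0.1, -1.5]
width: 0.0563
finger_force: 30.0
[ 0.57166275 -0.15036492  0.24299233] [ 9.99436845e-01 -3.32977953e-02  4.07879038e-03  7.83350981e-04] [ 0.28999254 -0.05817689 -1.26267368] [ 0.00251299  0.01850156 -0.0152418 ] 0.05600828576193927
turn total [  1.57566549 -35.03619128  12.44724541] half [  0.78783275 -17.51809564   6.22362271]
tool z at place [ 0.57333605  0.08950206 -0.81441707] tcp target for foot centre (.535,.231,.005): [0.53614667 0.231179   0.06837117]
```

View pics/a3.png

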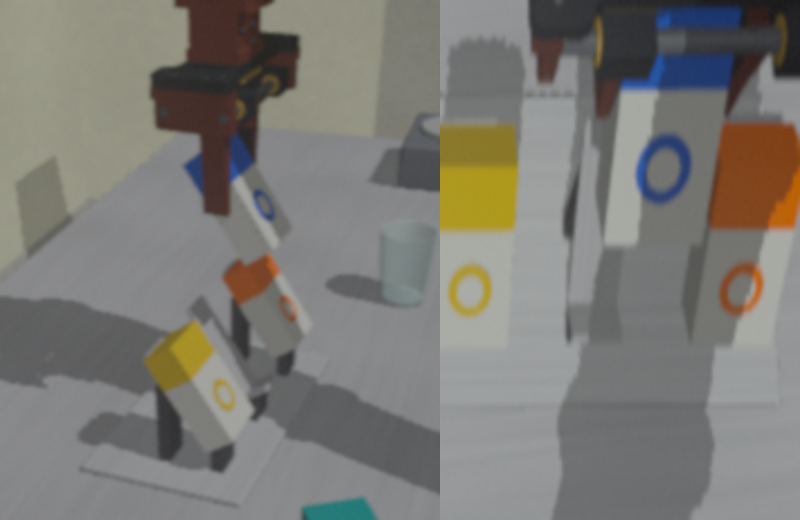

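The picture shows the carton held clear of the rack, still leaning, with its ring at (262,205) in the left panel. Yellow and orange are undisturbed. Next is the transit with the uprighting turn, one half per call.

```bash
python3 -m handwheel '[[[-0.3,3,0,0.1,-2.5,0.9,5],[-0.7,7.5,0,0.3,-6.5,2.3,5],[-1,12,0,0.5,-10.5,3.7,5],[-1.4,16.5,0,0.7,-14.5,5.1,5],[-1.7,20,0,0.8,-17.5,6.2,5]]]'; python3 -m handwheel '[[[-0.4,5,0,0.2,-4.5,1.6,5],[-0.8,10,0,0.4,-9,3.2,5],[-1.2,14,-1,0.6,-13,4.6,5],[-1.5,17,-2,0.75,-16.5,5.8,5],[-1.6,18,-3,0.8,-17.5,6.2,5]]]';python3 -m handwheel '[[[0,0,-1.5,0,0,0,5],[0,0,-3,0,0,0,5],[0,0,-4.5,0,0,0,5],[0,0,-5.5,0,0,0,5],[0,0,-6,0,0,0,5]]]'
python3 - <<'E'
from station import get_image,telemetry;import cv2,numpy as np,pickle
d={n:get_image(n) for n in("side","top")};pickle.dump(d,open("d2.pkl","wb"))
a=d["side"]["color"][160:420,140:360];b=d["top"]["color"][160:310,110:270]
cv2.imwrite("pics/a4.png",np.hstack([cv2.resize(a,(440,520)),cv2.resize(b,(360,340))[:, :] if 0 else cv2.resize(b,(360,520))]))
s=telemetry.observe();print(s["eef_pos"],s["tcp_rot"],s["ft_force"],s["moment"],s["width"])
E
```

```text
t: 4.78
eef_pos: [0.551, 0.0519, 0.2372]
tcp_rot: [0.988, 0.022, 0.152, -0.012]
ft_force: [-0.3, -0.3, -0.6]
width: 0.0557
finger_force: 30.0
t: 5.4
eef_pos: [0.5364, 0.223, 0.2104]
tcp_rot: [0.953, 0.074, 0.292, -0.022]
ft_force: [0.3, -0.4, -1.9]
width: 0.0556
finger_force: 30.0
t: 6.02
eef_pos: [0.5403, 0.224, 0.1627]
tcp_rot: [0.956, 0.073, 0.283, -0.019]
ft_force: [-0.5, -0.4, -0.2]
width: 0.0559
finger_force: 30.0
[0.54081058 0.22331546 0.16303395] [ 0.95607585  0.07166158  0.28359281 -0.01893939] [-1.48402843  1.0905286  -1.35207455] [-0.07800594  0.59558678 -0.01071514] 0.055775988074017645
```

View pics/a4.png

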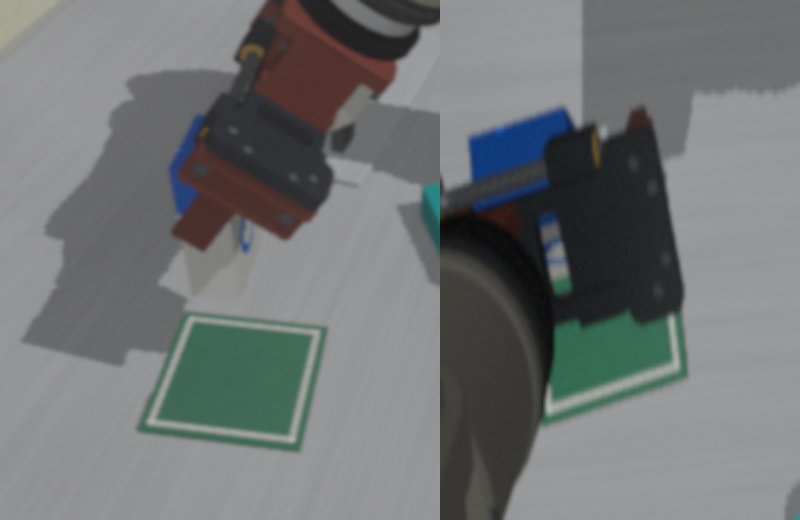

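Run:
```python
from station import telemetry
import numpy as np
from scipy.spatial.transform import Rotation as R
s=telemetry.observe();q=s["qpos"];print(np.round(q,3),np.round(s["qd"],3))
lo=np.array([-2.96,-.34,-1.41,.24,-1.37,.17,-2.96]);hi=np.array([2.96,2.1,1.46,2.44,4.51,1.92,2.96])
print("margins",np.round(np.minimum(q-lo,hi-q),3))
Rt=R.from_quat(s["tcp_rot"])
g=R.from_quat([.9994,-.0333,0,0]);c0=R.from_euler("ZY",[-3.85,35],degrees=True)
c=Rt*g.inv()*c0;print("carton z",c.as_matrix()[:,2],"y",c.as_matrix()[:,1])
```

```text
[-1.041  0.27   0.461  2.282  0.954  0.17  -2.958] [-0.005 -0.007  0.019  0.002  0.     0.001  0.   ]
margins [ 1.919e+00  6.100e-01  9.990e-01  1.580e-01  2.324e+00 -0.000e+00
  2.000e-03]
carton z [0.03349475 0.0091452  0.99939705] y [-0.14728932  0.98908489 -0.00411444]
```

The picture shows the carton hanging almost upright over the mat's far edge, foot at (215,295) in the left panel. The arm has stopped on the limits of joints 6 and 7. The mat is square, so I'll yaw the carton by 90°. The tool then leans sideways, well inside the ranges, and I raise it slightly while turning.

```bash
python3 -m handwheel '[[[0,0,1.5,0,0,9,5],[0,0,3,0,0,18,5],[0,0,4,0,0,27,5],[0,0,4,0,0,36,5],[0,0,4,0,0,45,5]]]'; python3 -m handwheel '[[[0,0,0,0,0,9,5],[0,0,0,0,0,18,5],[0,0,0,0,0,27,5],[0,0,0,0,0,36,5],[0,0,0,0,0,45,5]]]'
cat > st.py <<'E'
from station import telemetry
import numpy as np
from scipy.spatial.transform import Rotation as R
s=telemetry.observe();q=s["qpos"]
lo=np.array([-2.96,-.34,-1.41,.24,-1.37,.17,-2.96]);hi=np.array([2.96,2.1,1.46,2.44,4.51,1.92,2.96])
print("t",s["t"],"q",np.round(q,2),"margins",np.round(np.minimum(q-lo,hi-q),2),"F",np.round(s["ft_force"],1))
Rt=R.from_quat(s["tcp_rot"]);g=R.from_quat([.9994,-.0333,0,0]);c0=R.from_euler("ZY",[-3.85,35],degrees=True)
c=Rt*g.inv()*c0;M=c.as_matrix()
yaw=np.degrees(np.arctan2(-M[0,1],M[1,1]));D=R.from_euler("Z",99,degrees=True)*c.inv()
foot=s["eef_pos"]+Rt.apply([0,0,-.002])-.065*M[:,2]
print("tcp",s["eef_pos"],"carton z",M[:,2],"yaw",yaw,"foot",foot,"turn left",D.as_rotvec(degrees=True))
tcp=np.array([.535,.231,.068])-D.apply(Rt.apply([0,0,-.002]));print("tcp at placing",tcp,"shift cm",100*(tcp-s["eef_pos"]))
E
python3 st.py
```

```text
t: 6.75
eef_pos: [0.5401, 0.2201, 0.1937]
tcp_rot: [0.923, 0.275, 0.26, -0.074]
ft_force: [-1.0, -0.8, -0.9]
width: 0.0557
finger_force: 30.0
t: 7.38
eef_pos: [0.5409, 0.2183, 0.1936]
tcp_rot: [0.748, 0.607, 0.212, -0.167]
ft_force: [-0.4, 0.4, -1.3]
width: 0.0561
finger_force: 30.0
t 7.375 q [ 0.68  0.62 -1.21  1.98  0.23  0.59 -0.73] margins [2.28 0.96 0.2  0.46 1.6  0.42 2.23] F [-0.4  0.4 -1.3]
tcp [0.5409401  0.21833207 0.19355651] carton z [0.0059196  0.06491786 0.99787305] yaw 77.95771016593226 foot [0.54032563 0.21309933 0.13040383] turn left [ 3.74253245  0.34838279 21.04921292]
tcp at placing [0.53482055 0.23213303 0.0663617 ] shift cm [ -0.6119555    1.38009565 -12.71948135]
```

```bash
python3 -m handwheel '[[[-0.2,0.4,0,1,0.1,6,5],[-0.4,0.8,0,2,0.2,12,5],[-0.6,1.4,0,3,0.3,17,5],[-0.6,1.4,0,3.7,0.3,21,5],[-0.6,1.4,0,3.7,0.3,21,5]]]' >/dev/null; python3 st.py
```

```text
t 8.0 q [ 0.69  0.82 -1.3   1.86  0.27  0.82 -0.44] margins [2.27 1.16 0.11 0.58 1.64 0.65 2.52] F [ 0.5  0.5 -0.9]
tcp [0.53536846 0.2333495  0.19292492] carton z [-1.33138293e-04  9.70653291e-04  9.99999520e-01] yaw 98.66389950806841 foot [0.5355497  0.23215393 0.12956438] turn left [0.05559181 0.00779136 0.33610006]
tcp at placing [0.53482055 0.23213303 0.0663617 ] shift cm [ -0.05479152  -0.12164682 -12.65632224]
```

```bash
python3 -m handwheel '[[[0,-0.1,-2,0,0,0,5],[0,-0.1,-4.5,0,0,0,5],[0,-0.1,-7,0,0,0,5],[0,-0.1,-9,0,0,0,5],[0,-0.1,-10,0,0,0,5]]]'; python3 st.py
python3 - <<'E'
from station import get_image;import cv2,numpy as np,pickle
d={n:get_image(n) for n in("side","top")};pickle.dump(d,open("d3.pkl","wb"))
a=d["side"]["color"][210:410,140:360];b=d["top"]["color"][160:310,110:270]
cv2.imwrite("pics/a5.png",np.hstack([cv2.resize(a,(440,400)),cv2.resize(b,(360,400))]))
E
```

```text
t: 8.62
eef_pos: [0.5331, 0.2335, 0.0908]
tcp_rot: [0.62, 0.725, 0.194, -0.228]
ft_force: [0.6, -0.6, -1.1]
width: 0.0556
finger_force: 30.0
t 8.625 q [ 0.61  0.93 -1.17  1.91  0.37  0.67 -0.42] margins [2.35 1.17 0.24 0.53 1.74 0.5  2.54] F [ 0.6 -0.6 -1.1]
tcp [0.53305493 0.2335485  0.0907874 ] carton z [0.00214385 0.00294184 0.99999337] yaw 98.90341023264331 foot [0.53309664 0.23222877 0.02742908] turn left [ 0.16865872 -0.12269201  0.09639986]
tcp at placing [0.53482055 0.23213303 0.0663617 ] shift cm [ 0.17656157 -0.14154682 -2.44257043]
```

View pics/a5.png

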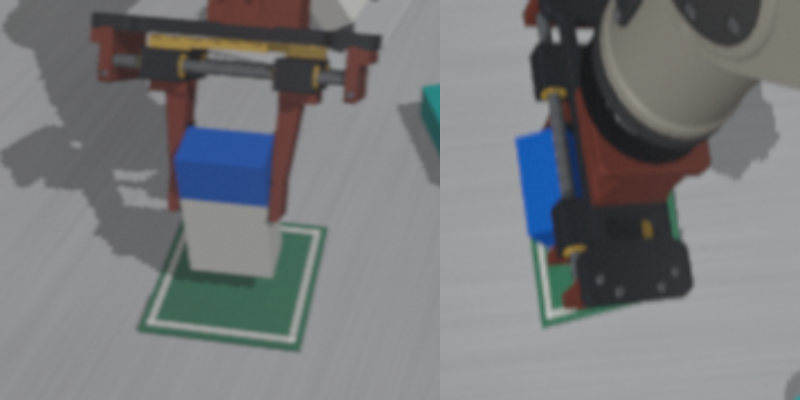

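The left panel shows the carton upright above the mat with its foot corners at (188,272) and (275,277). The right panel shows the blue end's outer edge from (518,138) to (532,235). I check both against the expected corners.

Run:
```python
import pickle;from h import *
from scipy.spatial.transform import Rotation as R
d=pickle.load(open("d3.pkl","rb"));T,S=d["top"],d["side"]
C=R.from_euler("Z",99,degrees=True).as_matrix();o=np.array([.533,.232,.027])
for n,w,a,b in(("+x",-1,(144.7,211.8),(229,290)),("-x",1,(150.9,248.1),(275,293.5))):
    print(n,"top",*tri(T,a,S,b),"expected",o+C@[.016,.028*w,.1])
for w,p in((-1,(234,346)),(1,(277.5,348.5))): print("foot",onz(S,p,.027),"expected",o+C@[.016,.028*w,0])
```

```text
+x top [0.55676852 0.25121157 0.1244445 ] 0.00402381754766452 expected [0.55815232 0.25218318 0.127     ]
-x top [0.50099925 0.24165156 0.12561944] 0.005804730496420846 expected [0.50284178 0.24342285 0.127     ]
foot [0.5561675  0.25671939 0.027     ] expected [0.55815232 0.25218318 0.027     ]
foot [0.49882384 0.24368469 0.027     ] expected [0.50284178 0.24342285 0.027     ]
```

Those agree to about 2–4 mm, so I lower gently to contact.

```bash
python3 -m handwheel '[[[0.1,-0.1,-0.6,0.1,-0.1,0,5],[0.1,-0.1,-1.1,0.1,-0.1,0,5],[0.1,-0.1,-1.6,0.1,-0.1,0,5],[0.1,-0.1,-1.9,0.1,-0.1,0,5],[0.1,-0.1,-1.9,0.1,-0.1,0,5]]]'; python3 st.py
```

```text
t: 9.35
eef_pos: [0.5346, 0.233, 0.0731]
tcp_rot: [0.62, 0.725, 0.195, -0.228]
ft_force: [-0.4, 0.6, -1.0]
width: 0.0558
finger_force: 30.0
t 9.35 q [ 0.6   0.95 -1.14  1.92  0.39  0.65 -0.42] margins [2.36 1.15 0.27 0.52 1.76 0.48 2.54] F [-0.4  0.6 -1. ]
tcp [0.53456248 0.23295634 0.07305986] carton z [-4.91358876e-04  4.97939211e-04  9.99999755e-01] yaw 98.9214699198134 foot [0.53477151 0.23179152 0.00969883] turn left [0.02851052 0.02817234 0.07853672]
tcp at placing [0.53482055 0.23213303 0.0663617 ] shift cm [ 0.02580683 -0.08233151 -0.66981673]
```

```bash
python3 -m handwheel '[[[0,0,-0.1,0,0,0,5],[0,0,-0.2,0,0,0,5],[0,0,-0.3,0,0,0,5],[0,0,-0.3,0,0,0,5],[0,0,-0.3,0,0,0,5]]]'; python3 st.py
```

```text
t: 9.98
eef_pos: [0.5347, 0.233, 0.0703]
tcp_rot: [0.62, 0.725, 0.196, -0.228]
ft_force: [-0.0, -0.4, -2.1]
width: 0.0562
finger_force: 30.0
t 9.975 q [ 0.6   0.96 -1.14  1.92  0.39  0.64 -0.42] margins [2.36 1.14 0.27 0.52 1.76 0.47 2.54] F [-0.  -0.4 -2.1]
tcp [0.53468114 0.23298436 0.07026954] carton z [-7.99004218e-04  4.43301095e-04  9.99999583e-01] yaw 98.91634116209485 foot [0.53490957 0.23182298 0.00690851] turn left [0.02536585 0.04579811 0.08367043]
tcp at placing [0.53482055 0.23213303 0.0663617 ] shift cm [ 0.01394035 -0.08513294 -0.39078413]
```

```bash
python3 -m handwheel '[[[0,0,-0.1,0,0,0,5],[0,0,-0.15,0,0,0,5],[0,0,-0.2,0,0,0,5],[0,0,-0.25,0,0,0,5],[0,0,-0.25,0,0,0,5]]]'
```

```text
t: 10.6
eef_pos: [0.5347, 0.233, 0.068]
tcp_rot: [0.62, 0.725, 0.196, -0.228]
ft_force: [-1.3, -2.5, 2.7]
width: 0.0558
finger_force: 30.0
```

```bash
python3 -m handwheel '[[[0,0,-0.05,0,0,0,5],[0,0,-0.1,0,0,0,5],[0,0,-0.15,0,0,0,5],[0,0,-0.15,0,0,0,5],[0,0,-0.15,0,0,0,5]]]'; python3 st.py
```

```text
t: 11.22
eef_pos: [0.5346, 0.2332, 0.0679]
tcp_rot: [0.619, 0.725, 0.196, -0.228]
ft_force: [-4.6, -8.6, 17.3]
width: 0.056
finger_force: 30.0
t 11.225 q [ 0.6   0.96 -1.14  1.92  0.4   0.64 -0.42] margins [2.36 1.14 0.27 0.52 1.77 0.47 2.54] F [-4.6 -8.6 17.3]
tcp [0.53462257 0.23317634 0.06790652] carton z [-9.17242320e-04  2.08528631e-04  9.99999558e-01] yaw 98.93922695367748 foot [0.53485894 0.2320299  0.00454525] turn left [0.01191994 0.05256045 0.06078177]
tcp at placing [0.53482055 0.23213303 0.0663617 ] shift cm [ 0.01979767 -0.10433062 -0.15448206]
```

The foot is firmly on the mat. I relieve the press, open the fingers and look.

```bash
python3 -m handwheel '[[[0,0,0.1,0,0,0,5],[0,0,0.15,0,0,0,5],[0,0,0.15,0,0,0,5.6],[0,0,0.15,0,0,0,6.2],[0,0,0.15,0,0,0,7]]]';python3 -m handwheel '[[[0,0,0,0,0,0,7],[0.1,-0.6,0.8,0,0,0,7],[0.2,-1.1,1.6,0,0,0,7],[0.3,-1.7,2.5,0,0,0,7],[0.4,-2.8,4.1,0,0,0,7]]]'
python3 st.py
python3 - <<'E'
from station import get_image;import cv2,numpy as np,pickle
d={n:get_image(n) for n in("side","top")};pickle.dump(d,open("d4.pkl","wb"))
a=d["side"]["color"][210:410,140:360];b=d["top"]["color"][160:310,110:270]
cv2.imwrite("pics/a6.png",np.hstack([cv2.resize(a,(440,400)),cv2.resize(b,(360,400))]))
E
```

```text
t: 11.85
eef_pos: [0.5348, 0.2329, 0.0675]
tcp_rot: [0.62, 0.725, 0.196, -0.228]
ft_force: [-0.8, -0.1, 0.1]
width: 0.0682
finger_force: 0.0
t: 12.48
eef_pos: [0.5385, 0.2044, 0.1095]
tcp_rot: [0.62, 0.725, 0.195, -0.228]
ft_force: [0.2, 0.7, 0.9]
width: 0.0701
finger_force: 0.0
t 12.475 q [ 0.68  0.92 -1.2   1.9   0.35  0.73 -0.38] margins [2.28 1.18 0.21 0.54 1.72 0.56 2.58] F [0.2 0.7 0.9]
tcp [0.53850157 0.20444925 0.10954481] carton z [-4.63292009e-04  5.12801415e-04  9.99999761e-01] yaw 98.94327408493702 foot [0.53870926 0.20328355 0.0461838 ] turn left [0.02936821 0.02655922 0.05673218]
tcp at placing [0.53482055 0.23213303 0.0663617 ] shift cm [-0.36810242  2.76837762 -4.31831189]
```

View pics/a6.png

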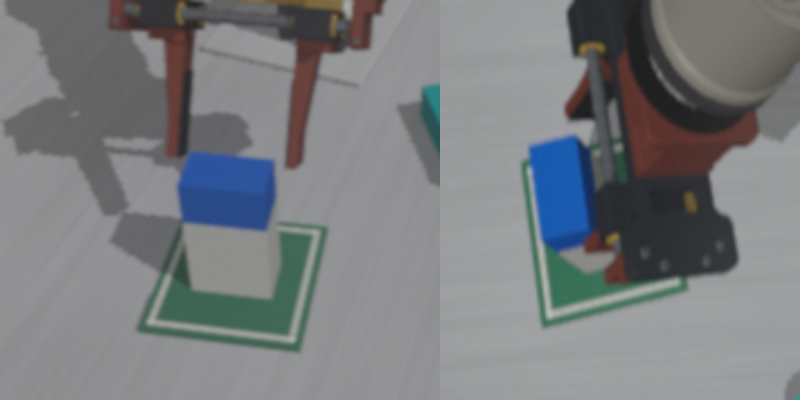

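The carton stands free on the mat, foot at (190–275, 295) in the left panel, with the fingers clear above and behind it. I retreat further up and make a last check with the whole scene in view.

```bash
python3 -m handwheel '[[[0.2,-1.7,2.5,0,0,0,7],[0.4,-3.4,5,0,0,0,7],[0,-4.5,9,0,0,0,7],[-2,-6,13,0,0,0,7],[-4,-7,16,0,0,0,7]]]'; python3 -m handwheel '[[[-2,-2,3,0,0,0,7],[-4,-4,5,0,0,0,7],[-5,-7,5,0,0,0,7],[-5,-10,5,0,0,0,7],[-5,-10,5,0,0,0,7]]]'
python3 - <<'E'
from station import get_image;import cv2,numpy as np,pickle
from h import *
d={n:get_image(n) for n in("side","top")};pickle.dump(d,open("d5.pkl","wb"))
a=d["side"]["color"];b=d["top"]["color"]
cv2.imwrite("pics/a7.png",np.hstack([cv2.resize(a,(400,300)),cv2.resize(b,(400,300))]))
E
```

```text
t: 13.2
eef_pos: [0.4984, 0.1346, 0.2702]
tcp_rot: [0.62, 0.725, 0.196, -0.228]
ft_force: [-0.3, -0.4, 0.9]
width: 0.0697
finger_force: 0.0
t: 13.82
eef_pos: [0.4491, 0.0327, 0.3184]
tcp_rot: [0.621, 0.724, 0.196, -0.228]
ft_force: [0.1, 0.4, -0.1]
width: 0.07
finger_force: 0.0
```

View pics/a7.png

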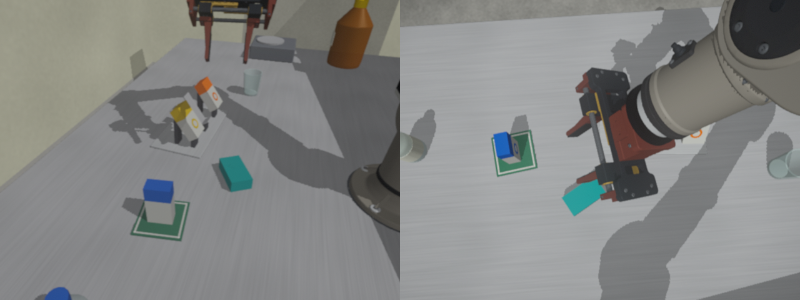

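Blue stands on the mat, at (158,200) in the side view and (505,147) in the top view. Yellow and orange still lean in the rack, and the gripper is clear. One numeric check of the centring before hand-in.

Run:
```python
import pickle;from h import *
d=pickle.load(open("d5.pkl","rb"))
for v,lo,roi in(("top",(100,120,130),(130,190,225,280)),("side",(100,120,60),(215,270,300,350))):
    c=blobs(d[v],lo,(130,255,255),roi)[0];print(v,cv2.contourArea(c),cv2.minAreaRect(c))
    if v=="top":
        m=cv2.moments(c);p=np.array([m["m10"],m["m01"]])/m["m00"];print("blue end centre",onz(d[v],p,.103),[onz(d[v],q,.103)[:2] for q in cv2.boxPoints(cv2.minAreaRect(c))])
```

```text
top 821.5 ((163.35293579101562, 232.4117889404297), (41.231056213378906, 24.253562927246094), 75.96376037597656)
blue end centre [0.53191698 0.23200337 0.103     ] [array([0.55997186, 0.25674952]), array([0.56661251, 0.22154331]), array([0.50411387, 0.20724762]), array([0.49775997, 0.24184304])]
side 1470.5 ((252.61160278320312, 304.9584045410156), (47.58479690551758, 34.5877571105957), 6.115502834320068)
```

The blue end's centre, (0.532, 0.232), is within about 4 mm of the mat's centre, so I hand in.

```bash
python3 -c "
from station import ticket;print(ticket.close_job())"
```

```text
the job is handed in; nothing more can be done
None
```

The blue carton is standing upright, blue end up, within about 4 mm of the middle of the mat and released; yellow and orange are still in the rack, and I handed the job in at about 14 s.

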